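# Unstack a ceramic set and pack it in its case, platter last

### The arm

A 6-joint arm with a two-finger parallel gripper is mounted at the origin on the work surface. World frame = base frame: x ahead of the robot, y to its left, z up, the work surface at z = 0. Lengths are in mm, angles in rad, forces in N, time in s.
With the tool pointing down it reaches from about 400 to 925 mm from the base axis. Payload 12.5 kg.
Tool frame: the origin (TCP) lies midway between the tips of the shut fingers; the grasp point (between the pads) lies 19 mm behind it (env.pinch_z is the z of the grasp point in the tool frame, in mm); z points along the fingers, y is the line along which they close (so a half turn about z gives the same grasp; the last joint's range is limited). The gripper opens to 95 mm and grips with 3 to 60 N. Pads are 20 mm wide; open, the fingers measure 119 mm over their backs; the gripper's body (75 mm by 180 mm) begins 59 mm behind the grasp point.
Start: joints at [1.146, 0.491, 1.559, -0, 1.092, -0.106], TCP at [195.875, 593.531, 214.661] pointing down, gripper open.
Joint ranges: [-3.1, 3.1], [-0.84, 2.19], [0.05, 2.79], [-1.13, 4.28], [0.06, 2.93], [-2.69, 2.69]. Speed limits (rad/s): [2.22, 2.22, 2.79, 3.14, 3.14, 3.14].

### API

Orientations are given as [roll, pitch, yaw] about the fixed x, y, z axes, in that order (R = Rz(yaw) Ry(pitch) Rx(roll)).
In Python, from cell import env, eyes gives the robot as it stands.
- The arm moves only by the shell command python3 -m inch 'ROWS'. ROWS is JSON, a list of rows, each a list of 3 entries, a list of its own where there are three numbers: the shift along the tool's x, y, z in units of 60 mm (1.0 is 60 mm), then the turn about the tool's z in units of 5 degrees (1.0 is 5 degrees), then the closure, from -1 (fully open) to 1 (shut). In form: [[[tx, ty, tz], turn, claw], ...]. A call has exactly 10 rows; each row shifts and turns the commanded pose from where the row before left it, along the tool's axes as they then stand; what a row does not reach is not made up. A row lasts 1/8 s, in which the tool goes at most 62.5 mm and 10.7 degrees, less where a joint would pass 70% of its speed; a pose out of reach is approached as far as the arm can. A call is refused whole if a number of a shift passes 1 or a number of a turn 1, either way. A call with a gripper value outside its range is refused whole. The fingers move at their own pace and stop on an object; the grip force is fixed at half the most. Time passes only in rows, so rows that do not move let the fingers close, or fill a call up. It gives the time, the measured TCP pose, the force, the opening and the grip force at its end, in the units of the state.
- env.state(): the state, without advancing time (a new reading comes with each control period).
- eyes.read_camera(name): name is "side" or "top"; returns a dict with "pixels" (384x512x3 uint8, red, green, blue), "fx", "fy", "cx", "cy" (pixels), "extrinsics" (4x4, takes a point from world to camera coordinates). Camera axes: x right, y down, z forward; pixel columns grow to the right and rows downward; lengths in mm; the calibration is good to about 2 mm. A picture is of the moment at which its call begins. There is no depth.
- env.job_done(): hands the job in; it is judged then, once.
Trained networks look in a picture, given as the dict that the camera call returned (one of the last four; its "shot" number tells which), for a name from the list of things; names that differ only in an ending like _2 or _b are one class to them, and where a whole thing is asked for, a point or a joint stands for the part that bears it (a point fixed in the world has none). Each returns a list of dicts, best first, with "score" (0 to 1); they miss things now and then, are a little off and sometimes report something else, mostly with a low value. They report only what shows in the picture. A call takes as long as a camera call. They do not tell look-alikes from the thing itself.
- eyes.boxes_of(name, picture): "centre" ([row, column] in pixels, amid what is visible of it).
- eyes.cut_out(name, picture): "mask" (384x512 bool, what is visible of it) and "centre" ([row, column] in pixels, amid what is visible of it).
- eyes.spot_point(name, picture): "centre" ([row, column] in pixels: a listed point, or the origin of a listed thing).
The state is a dict: "t": time; "joints": joint angles; "qvel": joint speeds; "tau": joint torques, N m; "eef_pos": TCP position; "tcp_rot": TCP orientation; "ft_force": force on the tool from outside, world axes, zero at the start; "moment": the same for the moment, N m; "opening": opening from 0.0 (shut) to 1.0 (fully open); "grip_force": force on a finger pad.
Only numpy, scipy, OpenCV 4.12 (cv2) and the standard library are available. Lean on these libraries where they do the work, as an engineer would, in place of code of your own. Each camera call takes 0.05 s, during which the arm holds its last target. There are 200 camera calls.

### The job

Pack the fired ceramic set: take the stack on the cream platter apart and stand the green cup, the round blue box and the square red box upright, each centred on the pad of its own colour in the wooden case, the square box squared up with its pad. Last, lay the platter, right way up, over them across the case's two end ledges, inside the lips. Set everything down gently without dropping it, let go, tip nothing over, and leave the grey vase and the black figurine where they stand.

Things in the scene. Friction and masses are not known exactly. Their poses are not given: they have to be found in the camera images.
- platter: loose long flat cream ceramic platter, a solid slab 56 (x) by 290 (y) by 18 (z) mm, 0.3 to 0.65 kg, flat on the table at the start with the other ware on it; origin at the centre of its underside, z up, y along its length. Graspable across its 56 mm width at mid-length once cleared
- box_blue: loose round cobalt-blue lidded ceramic box, 58 mm diameter, 30 mm high, lid fixed, flat top; 0.1 to 0.25 kg; origin at the centre of its underside, z up. Stands on the platter 75 mm from its middle, at one end or the other
- box_red: loose square brick-red lidded ceramic box, 56 by 56 mm, 30 mm high, lid fixed, flat top, a thin dark line round it under the lid; 0.1 to 0.25 kg; origin at the centre of its underside, z up, x and y parallel to its sides. Stands on the platter 75 mm from its middle, at the other end
- cup_green: loose green ceramic cup, open at the top, 38 mm diameter, 38 mm high, walls 4 mm; 0.06 to 0.14 kg; origin at the centre of its underside, z up. At the start it stands on top of one of the two boxes (either one)
- case: fixed wooden case, long sides open: board 120 (x) by 330 (y) by 10 mm; at each end, y = 125 to 165 mm from the middle, a ledge 104 mm wide, top 60 mm above the table. Lips 10 mm high on the ledges leave a seat 72 (x) by 314 (y) mm for the platter. Origin under its centre, on the table, z up. The platter belongs centred over it, lengthwise along y, underside 60 mm up
- pad_blue: fixed round blue pad, 78 mm diameter, 4 mm thick, on the case's base board; one of three places on the middle line of the case, at its middle or 85 mm either side along y; origin at the centre of its underside, 10 mm above the table (top at 14 mm)
- pad_red: fixed square brick-red pad, 78 by 78 mm, 4 mm thick, on the case's base board at another of the three places, its sides parallel to the case; origin at the centre of its underside, 10 mm above the table
- pad_green: fixed round green pad, 58 mm diameter, 4 mm thick, on the case's base board at the last of the three places; origin at the centre of its underside, 10 mm above the table
- vase: loose grey stoneware vase, bystander, 105 mm high, up to 72 mm diameter, standing on the table beyond the work; origin at the centre of its underside; leave it
- figurine: loose black glazed figurine, bystander, 95 mm high, 48 mm diameter at the foot, standing on the table between the robot and the work; origin at the centre of its underside; leave it
Mind the look-alikes: they are no part of the job. There is more than one size of the box_blue; the one meant has the size given above. There is more than one size of the cup_green; the job needs the larger.

How it is judged:
By the outcome, as a careful person would: the job done as asked, in the order asked, and still so for the second after the job is handed in, with the robot touching nothing.
It also fails if it takes over 112 s, if anything falls off the work surface, if the arm or the gripper's body presses on something with over 40 N, if the wrist force passes 120 N, or if a joint passes its speed limit or range.

## Working session

There is one attempt and no reset: what is moved stays moved. The work goes in short steps, Python scripts to look and compute and a shell command to move; the robot and the scene stay as the last step left them, time stands still between calls to the robot, and variables do not carry over. Pictures are saved under pics/ and viewed, at most 14 in all, crops included, and the job is handed in when it is done.

```bash
ls; mkdir -p pics; cat > h.py <<'E'
import numpy as np, cv2
from cell import env, eyes
def shot(n):
    p=eyes.read_camera(n); return p
def save(p,name,crop=None,s=1.5):
    im=p["pixels"][:,:,::-1]
    if crop: r0,r1,c0,c1=crop; im=im[r0:r1,c0:c1]
    cv2.imwrite("pics/"+name,cv2.resize(im,None,fx=s,fy=s,interpolation=cv2.INTER_CUBIC))
def ray(p,rc):
    E=np.array(p["extrinsics"]);R=E[:3,:3];o=-R.T@E[:3,3]
    d=R.T@np.array([(rc[1]-p["cx"])/p["fx"],(rc[0]-p["cy"])/p["fy"],1.]);return o,d/np.linalg.norm(d)
def atz(p,rc,z):
    o,d=ray(p,rc);return o+d*(z-o[2])/d[2]
def tri(p1,a,p2,b):
    o1,d1=ray(p1,a);o2,d2=ray(p2,b)
    A=np.stack([d1,-d2],1);s=np.linalg.lstsq(A,o2-o1,rcond=None)[0]
    x,y=o1+s[0]*d1,o2+s[1]*d2;return (x+y)/2,np.linalg.norm(x-y)
def proj(p,X):
    E=np.array(p["extrinsics"]);c=E[:3,:3]@np.array(X)+E[:3,3]
    return np.array([p["fy"]*c[1]/c[2]+p["cy"],p["fx"]*c[0]/c[2]+p["cx"]])
E
python3 - <<'E'
from h import *
np.set_printoptions(precision=1,suppress=True)
print({k:np.round(v,3) for k,v in env.state().items()})
t=shot("top");s=shot("side")
for n,p in(("top",t),("side",s)):
    save(p,n+"0.png"); E=np.array(p["extrinsics"]);print(n,p["fx"],p["cx"],p["cy"],-E[:3,:3].T@E[:3,3])
    print(E[:3,:3])
for n in "platter box_blue box_red cup_green case pad_blue pad_red pad_green vase figurine".split():
    for q,p in(("top",t),("side",s)):
        print(n,q,[(np.round(d["centre"]),round(d["score"],2)) for d in eyes.cut_out(n,p)],'sp',[(np.round(d["centre"]),round(d["score"],2)) for d in eyes.spot_point(n,p)])
E
```

```text
pics
{'t': np.float64(0.0), 'joints': array([ 1.1,  0.5,  1.6, -0. ,  1.1, -0.1]), 'qvel': array([-0.,  0., -0., -0.,  0.,  0.]), 'tau': array([ -0. , -61.3, -25.8,   0.1,   0. ,  -0. ]), 'eef_pos': array([195.8, 593.3, 214.1]), 'tcp_rot': array([-3.1, -0. ,  2.8]), 'ft_force': array([ 0.5, -0.9,  0.1]), 'moment': array([ 0.1, -0. ,  0. ]), 'grip_force': np.float64(0.0), 'opening': np.float64(0.998)}
top 410.23562044020844 257.5398213702345 187.47667077814634 [541.8 -14.1 965.1]
[[-0. -1. -0.]
 [-1.  0. -0.]
 [ 0.  0. -1.]]
side 368.87800743064827 258.2295032995385 192.83358159868934 [ 240.4 -384.5  602.5]
[[ 0.8 -0.7 -0. ]
 [-0.5 -0.6 -0.7]
 [ 0.4  0.5 -0.7]]
platter top [(array([195., 346.]), 0.73)] sp [(array([194., 343.]), 0.9)]
platter side [(array([278., 336.]), 0.74)] sp [(array([276., 326.]), 0.88), (array([249., 292.]), 0.33)]
box_blue top [(array([141., 358.]), 0.86), (array([196., 344.]), 0.64), (array([194., 376.]), 0.55)] sp [(array([143., 357.]), 0.77), (array([191., 380.]), 0.75)]
box_blue side [(array([244., 384.]), 0.95), (array([296., 362.]), 0.68)] sp [(array([248.
[... 701 characters left out ...]
[186., 158.]), 0.72)] sp [(array([184., 156.]), 0.55)]
pad_red side [] sp [(array([145., 205.]), 0.59)]
pad_green top [(array([183., 123.]), 0.81)] sp [(array([178., 124.]), 0.88), (array([285., 254.]), 0.45)]
pad_green side [(array([128., 192.]), 0.65)] sp [(array([128., 192.]), 0.77), (array([277., 327.]), 0.21)]
vase top [(array([181., 124.]), 0.65), (array([191., 195.]), 0.29)] sp [(array([103., 256.]), 0.76)]
vase side [(array([151., 332.]), 0.82)] sp [(array([166., 329.]), 0.59)]
figurine top [(array([288., 253.]), 0.9)] sp [(array([284., 251.]), 0.79), (array([183., 124.]), 0.21)]
figurine side [(array([250., 166.]), 0.56), (array([276., 372.]), 0.38)] sp [(array([260., 170.]), 0.76)]
```

View pics/top0.png

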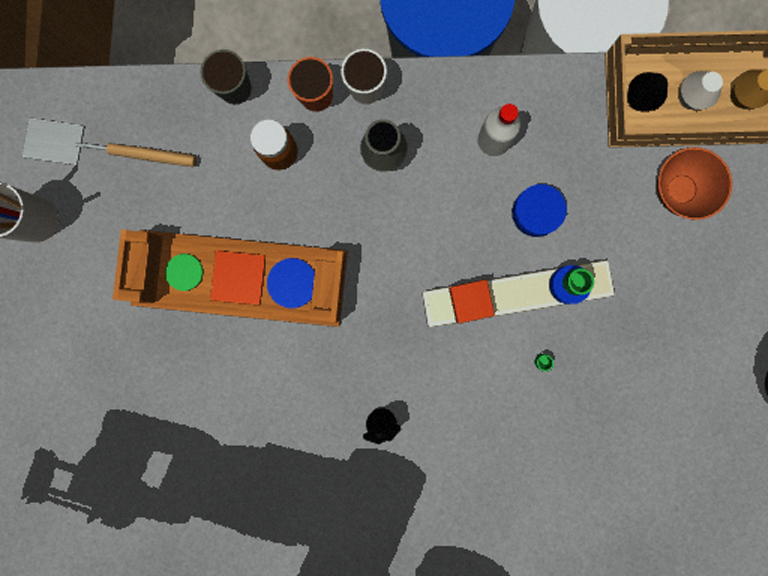

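View pics/side0.png

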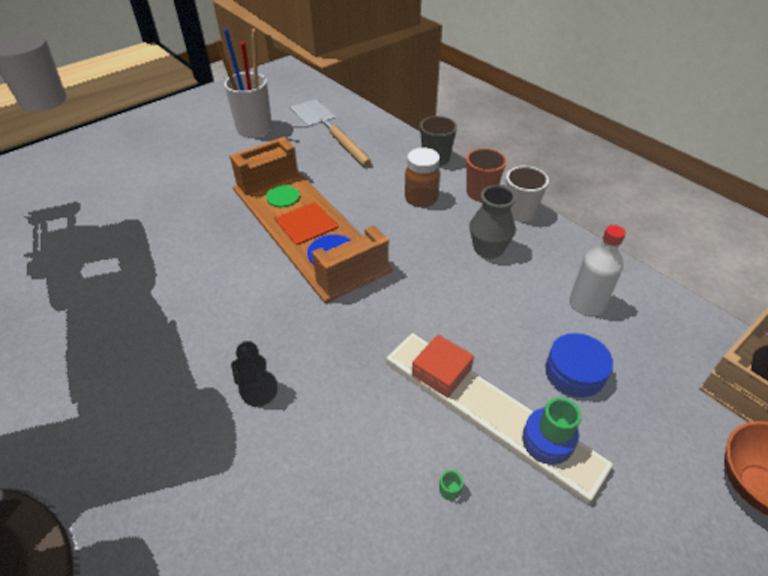

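The top view shows the case at about px (180,140), row/col, with its pads from left to right green (182,123), red (185,158) and blue (188,194). The platter carries the red box at (201,314) and the blue box with the cup on it at about (190,381).

Look-alikes:
- **Blue:** a wider disc on the table at top (140,360), side (243,386). The one on the platter is at top (190,381), side (290,367).
- **Green cup:** a tiny cup on the table at top (241,363), side (323,301). The larger one, on the blue box, is at top (187,386), side (280,374).
- **Red:** the red pad, at top (185,158).

I choose the ware on the platter. Next I'll check this in a close crop and measure it.

```bash
cat >> h.py <<'E'
def cmask(p,col):
    h=cv2.cvtColor(p["pixels"],cv2.COLOR_RGB2HSV);H,S,V=[h[...,i].astype(int) for i in range(3)]
    k={"g":(H>45)&(H<80)&(S>120)&(V>50),"b":(H>105)&(H<130)&(S>150)&(V>50),"r":((H<8)|(H>174))&(S>170)&(V>70),
       "c":(H>18)&(H<40)&(S>15)&(S<80)&(V>165),"w":(H>8)&(H<20)&(S>110)&(V>40)}[col]
    return k.astype(np.uint8)
def blobs(p,col,amin=40):
    n,l,st,c=cv2.connectedComponentsWithStats(cmask(p,col))
    return [(l==i,st[i,4],c[i][::-1]) for i in range(1,n) if st[i,4]>=amin]
E
python3 - <<'E'
from h import *
np.set_printoptions(precision=1,suppress=True)
t=shot("top");s=shot("side")
save(t,"crop1.png",(120,260,260,430),4)
for c in "gbrcw":
  for q,p in(("top",t),("side",s)):
    for m,a,ct in blobs(p,c):
      r,cc=np.where(m)
      pts=np.stack([cc,r],1).astype(np.int32); h=cv2.convexHull(pts)
      (x,y),(w,hh),an=cv2.minAreaRect(pts)
      print(c,q,a,"cen",ct,"rect",np.array([y,x,w,hh,an]))
E
```

```text
g top 487 cen [181.2 122.1] rect [181. 122.  24.  24.  90.]
g top 242 cen [187.3 386. ] rect [187.9 386.6  17.1  18.3  23.2]
g top 90 cen [240.9 362.6] rect [241.  362.5  10.   11.   90. ]
g side 262 cen [130.3 188. ] rect [130. 188.  14.  22.  90.]
g side 193 cen [276.6 374.8] rect [275.4 374.8  24.1  18.8  26.6]
g side 95 cen [322.5 300.8] rect [321. 301.  14.  14.   0.]
b top 2752 cen [ 16.2 297.4] rect [ 18.5 298.   37.   88.   90. ]
b top 968 cen [139.8 359.3] rect [139.8 359.3  32.5  36.1  45. ]
b top 825 cen [188.2 193.7] rect [188.  193.1  30.4  32.5   5.7]
b top 286 cen [190.8 375.9] rect [189.7 378.1  25.6  23.7  73.6]
b side 72 cen [ 39.3 155.3] rect [ 39.1 155.2  41.5   1.8  74.6]
b side 187 cen [162.1 217.1] rect [162.3 217.1  11.1  29.2  59.7]
b side 1098 cen [239.2 386.6] rect [239.5 386.5  33.   41.   90. ]
b side 357 cen [290.9 361.1] rect [291.3 362.7  35.   21.6  53.8]
r top 121 cen [ 75.3 338.7] rect [ 75.5 338.5  13.   11.   90. ]
r top 983 cen [184.5 158.2] rect [184.7 158.4  32.8  32.9   6. ]
r top 611 cen [200.5 314.3] rect [200.5 314.3  24.6  24.9  77.5]
r si
[... 1053 characters left out ...]
.1 184.9] rect [101.5 185.9  20.7  25.6  55. ]
w top 451 cen [102.8 101. ] rect [102.6 100.5  60.    7.8   8.5]
w top 1346 cen [121.2 462.2] rect [121.8 462.9  48.7  48.    4.8]
w top 43 cen [133.5   6. ] rect [133.4   6.   14.9   3.   29.7]
w top 5073 cen [184.  149.6] rect [184.3 152.8 152.4  51.    5.7]
w side 9478 cen [ 34.9 246.4] rect [ 44.  283.4 294.7  84.   12.4]
w side 150 cen [ 96.9 232.7] rect [ 97.  232.5  33.2   4.9  45. ]
w side 4049 cen [147.1 203.6] rect [141.8 206.2 124.7  58.9  51.2]
w side 590 cen [116.4 472.7] rect [115.4 468.1  96.9  13.   24. ]
w side 391 cen [124.3 279.6] rect [124.8 280.6  22.   24.5   2.9]
w side 996 cen [306.2 501.8] rect [302. 497.  78.  28.  90.]
```

View pics/crop1.png

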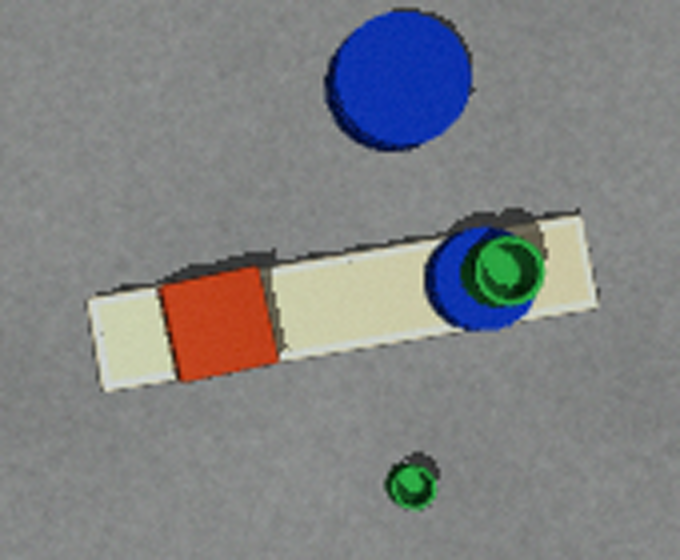

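The crop confirms the choice. The blue box under the big cup is about 25 px across (≈57 mm), while the loose disc is about 35 px (≈80 mm). The cup on the blue box is about 19 px wide, and the loose one is tiny. Next I'll fit prism models in both views to get poses, with height left free.

```bash
cat >> h.py <<'E'
from scipy.optimize import minimize
def outline(kind,d):
    if kind=="o": a=np.linspace(0,2*np.pi,40,endpoint=False);return np.stack([np.cos(a),np.sin(a)],1)*d[0]/2
    return np.array([[1,1],[-1,1],[-1,-1],[1,-1]])*np.array(d[:2])/2.
def sil(p,o,h,x,y,z,yaw):
    c,s=np.cos(yaw),np.sin(yaw);q=o@np.array([[c,s],[-s,c]])+[x,y]
    P=[proj(p,(*a,zz))[::-1] for a in q for zz in (z,z+h)]
    hull=cv2.convexHull(np.array(P,np.float32))
    im=np.zeros((384*4,512*4),np.uint8);cv2.fillPoly(im,[np.round((hull*4+1.5)*16).astype(np.int32)],255,shift=4)
    return cv2.resize(im,(512,384),interpolation=cv2.INTER_AREA)/255.
def near(p,col,rc,hull=False):
    b=min(blobs(p,col),key=lambda b:np.hypot(*(b[2]-rc)))
    m=b[0].astype(np.uint8)
    if hull:
        r,c=np.where(m);m[:]=0;cv2.fillConvexPoly(m,cv2.convexHull(np.stack([c,r],1).astype(np.int32)),1)
    return m
def fit(views,kind,d,h,x0,usez=True):
    """views: list of (picture, mask, ignore)"""
    o=outline(kind,d);sc=np.array([4,4,4,.1]);x0=np.array(x0,float)
    fr=[0,1]+([2] if usez else [])+([3] if kind=="s" else [])
    def full(v): x=x0.copy();x[fr]+=v*sc[fr];return x
    def f(v):
        x=full(v);return sum((((sil(p,o,h,*x)-m)**2)*(1-ig)).sum()/m.sum() for p,m,ig in views)
    n=len(fr);S=np.vstack([np.zeros(n),np.eye(n)])-.3
    r=minimize(f,np.zeros(n),method="Nelder-Mead",options=dict(initial_simplex=S,maxfev=150,xatol=.02,fatol=1e-4))
    return full(r.x),r.fun
E
cat > m.py <<'E'
from h import *
np.set_printoptions(precision=2,suppress=True)
t=shot("top");s=shot("side");Z=np.zeros((384,512))
def ig(p,col,rc,k):return cv2.dilate(near(p,col,rc,True),np.ones((k,k)))
def go(nm,col,kind,d,h,z,tc,sc,hull=False,ign=None,yaw=0,zc=None):
    x,y,_=atz(t,tc,z+h);V=[(t,near(t,col,tc,hull),Z if ign is None else ign[0]),(s,near(s,col,sc,hull),Z if ign is None else ign[1])]
    print(nm,"2view",*fit(V,kind,d,h,[x,y,z,yaw]),"top",*fit(V[:1],kind,d,h,[x,y,z,yaw],False),"side",*fit(V[1:],kind,d,h,[x,y,z,yaw],False))
go("cup","g","o",[38],38,48,(187,386),(277,375),True)
gi=(ig(t,"g",(187,386),7),ig(s,"g",(277,375),7))
go("blue","b","o",[58],30,18,(191,378),(291,362),False,gi)
go("red","r","s",[56,56],30,18,(200,314),(240,295),yaw=-.2)
go("padr","r","s",[78,78],4,10,(184.5,158),(149,204),yaw=-.1)
go("padg","g","o",[58],4,10,(181,122),(130,188))
w=np.ones((384,512));w[:,:202]=0
go("padb","b","o",[78],4,10,(188,195),(162,217))
for q,a,b in(("plat",(186.1,400.6),(204.1,293.3)),):
    A=atz(t,a,18);B=atz(t,b,18);print(q,A,B,np.arctan2(*(A-B)[1::-1]))
m=cmask(t,"c");m[:,:270]=0;m[:,420:]=0
r,c=np.where(m[160:230]);pts=np.stack([c,r+160],1).astype(np.int32);R=cv2.minAreaRect(pts);print(R)
print("platter",atz(t,R[0][::-1],18),[atz(t,b[::-1],18)[:2] for b in cv2.boxPoints(R)])
E
python3 m.py
```

```text
cup 2view [ 579.72 -274.67   49.1     0.  ] 0.908882821102297 top [ 579.75 -275.34   48.      0.  ] 0.10893748349012808 side [ 584.21 -273.94   48.      0.  ] 0.7706231904526515
blue 2view [ 577.88 -271.37   39.78    0.  ] 1.0195318311875918 top [ 578.06 -275.16   18.      0.  ] 0.04471802343228313 side [ 594.17 -268.27   18.      0.  ] 0.7677456388639895
red 2view [ 555.09 -124.52   14.68    0.21] 0.7836209906669273 top [ 555.27 -123.46   18.      0.19] 0.08606284898065185 side [ 568.48 -114.4    18.      0.46] 0.6202080654727312
padr 2view [600.62 236.03   6.49  -0.13] 0.43922163568614114 top [599.94 235.82  10.    -0.13] 0.1255880988198485 side [600.91 236.31  10.    -0.11] 0.3144557722420348
padg 2view [610.12 320.71  10.12   0.  ] 0.06036869577535245 top [609.67 320.98  10.     0.  ] 0.01724564947773207 side [610.87 320.75  10.     0.  ] 0.029495758336389923
padb 2view [589.63 152.31   8.22   0.  ] 2.4194662679930232 top [589.68 151.99  10.     0.  ] 0.05979190288117624 side [593.51 176.97  10.     0.  ] 2.279861426333131
plat [ 584.31 -324.7    18.  ] [547.87 -77.75  18.  ] -1.424287009261092
((345.2207946777344, 195.36473083496094), (23.681711196899414, 125.52510833740234), 80.31121826171875)
platter [ 565.59 -197.44   18.  ] [array([571.1 , -50.79]), array([ 613.94, -336.04]), array([ 560.11, -343.14]), array([517.21, -58.75])]
```

```bash
cat > plan.py <<'E'
import sys,numpy as np
from h import env
from scipy.spatial.transform import Rotation as Ro
def plan(x,y,z,th):
    """TCP target mm, th = world angle of closing line; prints turn units, then shift units in turned tool axes"""
    s=env.state();R=Ro.from_euler("xyz",s["tcp_rot"]).as_matrix();yv=R[:,1];cur=np.arctan2(yv[1],yv[0])
    d=(th-cur+np.pi)%(2*np.pi)-np.pi
    R2=R@Ro.from_euler("z",-d).as_matrix();e=R2.T@(np.array([x,y,z])-s["eef_pos"])/60
    print("t %.2f pos %s th %.3f j6 %.2f tilt %.4f open %.3f F %s"%(s["t"],np.round(s["eef_pos"],1),cur,s["joints"][5],R[2,2],s["opening"],np.round(s["ft_force"],1)))
    print("turn %.3f units; then shift %s"%(-np.degrees(d)/5,np.round(e,3)))
if __name__=="__main__": plan(*map(float,sys.argv[1:]))
E
sed -i 's/(V>50)/(V>VM)/g; s/(V>70)/(V>VM)/; s/^def cmask/VM=22\ndef cmask/' h.py
python3 m.py | cut -c1-95; python3 plan.py 579.7 -275 200 -0.6
python3 -m inch '[[[0,0,0],1,-1],[[0,0,0],1,-1],[[0,0,0],1,-1],[[0,0,0],1,-1],[[0,0,0],1,-1],[[0,0,0],1,-1],[[0,0,0],1,-1],[[0,0,0],1,-1],[[0,0,0],1,-1],[[0,0,0],1,-1]]'
python3 -m inch '[[[0,0,0],1,-1],[[0,0,0],1,-1],[[0,0,0],1,-1],[[0,0,0],1,-1],[[0,0,0],1,-1],[[0,0,0],1,-1],[[0,0,0],1,-1],[[0,0,0],1,-1],[[0,0,0],1,-1],[[0,0,0],1,-1]]'
python3 plan.py 579.7 -275 200 -0.6
```

```text
cup 2view [ 579.94 -275.15   48.67    0.  ] 0.8665279424463284 top [ 579.75 -275.32   48.      
blue 2view [ 577.9  -271.24   38.71    0.  ] 1.0161278534538127 top [ 578.09 -275.21   18.     
red 2view [ 555.41 -123.41   14.61    0.2 ] 0.7605837357789825 top [ 555.04 -123.59   18.      
padr 2view [600.3  236.57   7.87  -0.13] 0.3820742613800842 top [599.34 235.35  10.    -0.13] 0
padg 2view [610.25 320.87  10.19   0.  ] 0.05790138830362501 top [609.67 320.98  10.     0.  ] 
padb 2view [589.63 152.31   8.22   0.  ] 2.418793081915063 top [589.45 151.43  10.     0.  ] 0.
plat [ 584.31 -324.7    18.  ] [547.87 -77.75  18.  ] -1.424287009261092
((345.22283935546875, 195.3765869140625), (23.657670974731445, 125.52510833740234), 80.31121826
platter [ 565.56 -197.44   18.  ] [array([571.05, -50.8 ]), array([ 613.89, -336.05]), array([ 
t 2.40 pos [195.9 593.5 214.7] th 1.252 j6 -0.11 tilt -1.0000 open 0.999 F [ 0.1 -0.   0.5]
turn 21.222 units; then shift [-8.335 13.453  0.244]
t: 3.65
eef_pos: [195.9, 593.5, 214.7]
tcp_rot: [3.141, -0.0, 1.947]
ft_force: [-0.1, -1.0, 0.6]
opening: 1.002
grip_force: 0.0
t: 4.9
eef_pos: [195.9, 593.5, 214.7]
tcp_rot: [-3.142, -0.0, 1.075]
ft_force: [0.9, 0.2, 0.0]
opening: 1.001
grip_force: 0.0
t 4.90 pos [195.9 593.5 214.7] th -0.496 j6 1.64 tilt -1.0000 open 1.001 F [0.9 0.2 0. ]
turn 1.190 units; then shift [-8.335 13.453  0.244]
```

```bash

python3 -m inch '[[[0,0,0],1,-1],[[0,0,0],0.2,-1],[[0,1,0],0,-1],[[0,1,0],0,-1],[[0,1,0],0,-1],[[0,1,0],0,-1],[[0,1,0],0,-1],[[-0.69,0.7,0],0,-1],[[-0.69,0.7,0],0,-1],[[-0.69,0.7,0],0,-1]]'
python3 -m inch '[[[-0.69,0.7,0],0,-1],[[-0.69,0.7,0],0,-1],[[-0.69,0.7,0],0,-1],[[-0.69,0.7,0],0,-1],[[-0.69,0.7,0],0,-1],[[-0.69,0.7,0],0,-1],[[-0.69,0.7,0],0,-1],[[-0.69,0.7,0],0,-1],[[-0.69,0.7,0],0,-1],[[0,0,0],0,-1]]'
python3 plan.py 579.7 -275.2 55 -0.6
```

```text
t: 6.15
eef_pos: [478.2, 249.2, 214.7]
tcp_rot: [3.141, -0.0, 0.975]
ft_force: [1.4, -0.4, 0.9]
opening: 1.0
grip_force: 0.0
t: 7.4
eef_pos: [580.6, -273.3, 213.8]
tcp_rot: [3.142, 0.0, 0.97]
ft_force: [-0.1, 0.4, 1.0]
opening: 1.001
grip_force: 0.0
t 7.40 pos [ 580.6 -273.3  213.8] th -0.600 j6 0.06 tilt -1.0000 open 1.001 F [-0.1  0.4  1. ]
turn -0.004 units; then shift [-0.033  0.005  2.647]
```

```bash

python3 -m inch '[[[-0.03,0,0.6],0,-1],[[0,0,0.6],0,-1],[[0,0,0.6],0,-1],[[0,0,0.4],0,-1],[[0,0,0.25],0,-1],[[0,0,0.2],0,-1],[[0,0,0],0,-1],[[0,0,0],0,-1],[[0,0,0],0,0],[[0,0,0],0,0.2]]'
python3 -m inch '[[[0,0,0],0,1],[[0,0,0],0,1],[[0,0,0],0,1],[[0,0,0],0,1],[[0,0,0],0,1],[[0,0,0],0,1],[[0,0,-0.1],0,1],[[0,0,-0.2],0,1],[[0,0,-0.4],0,1],[[0,0,0],0,1]]'
python3 plan.py 609.9 320.9 95 -0.121
```

```text
t: 8.65
eef_pos: [579.7, -271.3, 56.1]
tcp_rot: [3.141, -0.0, 0.973]
ft_force: [0.8, 0.4, -0.1]
opening: 0.847
grip_force: 0.0
t: 9.9
eef_pos: [580.3, -271.6, 99.7]
tcp_rot: [3.138, -0.0, 0.973]
ft_force: [-0.4, 0.7, -1.8]
opening: 0.399
grip_force: 30.0
t 9.90 pos [ 580.3 -271.6   99.7] th -0.598 j6 0.06 tilt -1.0000 open 0.399 F [-0.4  0.7 -1.8]
turn -5.466 units; then shift [ 9.862 -0.703  0.063]
```

```bash

python3 -m inch '[[[0,0,-0.2],-0.91,1],[[0,0,-0.2],-0.91,1],[[0,0,-0.2],-0.91,1],[[0,0,-0.2],-0.91,1],[[0,0,-0.2],-0.91,1],[[0.4,0,-0.2],-0.91,1],[[0.8,0,0],0,1],[[0.9,0,0],0,1],[[0.9,0,0],0,1],[[0.9,0,0],0,1]]'
python3 -m inch '[[[0.9,0,0],0,1],[[0.9,0,0],0,1],[[0.9,0,0],0,1],[[0.9,0,0],0,1],[[0.9,0,0],0,1],[[0.7,0,0],0,1],[[0.4,0,0],0,1],[[0.1,0,0],0,1],[[0,0,0],0,1],[[0,0,0],0,1]]'
python3 plan.py 610.3 324.2 24 -0.121
python3 - <<'E'
from h import *
s=shot("side");save(s,"side1.png",(60,220,120,320),3.5)
print([ (a,c) for m,a,c in blobs(s,"g")])
E
```

```text
t: 11.15
eef_pos: [609.6, -37.5, 169.0]
tcp_rot: [-3.141, -0.0, 1.449]
ft_force: [0.5, 0.3, -0.8]
opening: 0.395
grip_force: 30.0
t: 12.4
eef_pos: [651.5, 298.8, 169.8]
tcp_rot: [-3.142, 0.0, 1.448]
ft_force: [0.8, 0.4, -1.7]
opening: 0.397
grip_force: 30.0
t 12.40 pos [651.5 298.8 169.8] th -0.123 j6 0.46 tilt -1.0000 open 0.397 F [ 0.8  0.4 -1.7]
turn -0.022 units; then shift [ 0.337 -0.733  2.429]
[(np.int32(307), array([ 67.48208469, 198.89576547])), (np.int32(261), array([130.27586207, 188.07279693])), (np.int32(97), array([322.30927835, 300.90721649]))]
```

View pics/side1.png

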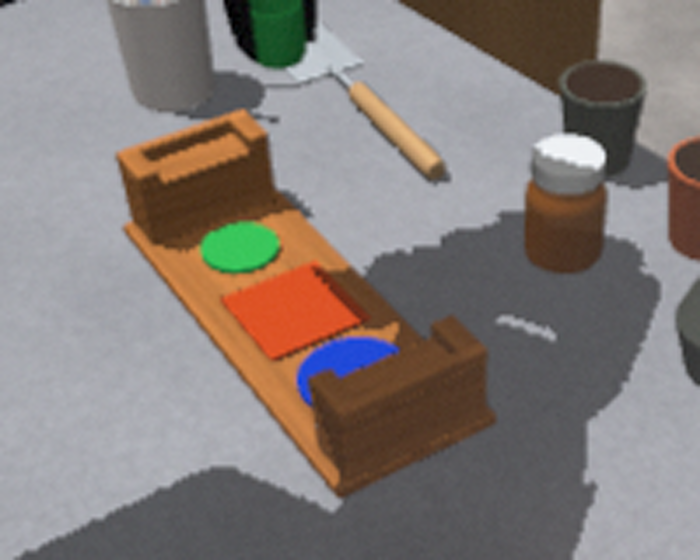

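The side crop shows the cup held upright above the case at side px (67,199), with the three pads clear: green (130,188), red (149,204) and blue (166,217). Now I'll descend.

```bash

python3 -m inch '[[[0.33,-0.73,0],0,1],[[0,0,0.5],0,1],[[0,0,0.5],0,1],[[0,0,0.5],0,1],[[0,0,0.3],0,1],[[0,0,0],0,1],[[0,0,0],0,1],[[0,0,0],0,1],[[0,0,0],0,1],[[0,0,0],0,1]]'
python3 plan.py 610.3 324.2 24 -0.121
python3 - <<'E'
from h import *
s=shot("side");Z=np.zeros((384,512));b=[(a,c) for m,a,c in blobs(s,"g")];print(b)
E
```

```text
t: 13.7
eef_pos: [610.4, 325.3, 62.0]
tcp_rot: [3.141, -0.0, 1.449]
ft_force: [0.6, 0.7, -1.4]
opening: 0.393
grip_force: 30.0
t 13.70 pos [610.4 325.3  62. ] th -0.122 j6 0.52 tilt -1.0000 open 0.393 F [ 0.6  0.7 -1.4]
turn -0.006 units; then shift [-0.018  0.001  0.634]
[(np.int32(268), array([109.3358209 , 183.88059701])), (np.int32(258), array([130.29457364, 187.9496124 ])), (np.int32(94), array([322.36170213, 300.94680851]))]
```

```bash

python3 -m inch '[[[-0.02,0,0.25],0,1],[[0,0,0.2],0,1],[[0,0,0.1],0,1],[[0,0,0.03],0,1],[[0,0,0.02],0,1],[[0,0,0],0,1],[[0,0,0],0,1],[[0,0,0],0,1],[[0,0,0],0,1],[[0,0,0],0,1]]'
python3 plan.py 610.3 324.2 22 -0.121
python3 - <<'E'
from h import *
s=shot("side");save(s,"side2.png",(70,170,140,250),6)
for z in (16,54): print(proj(s,(609.9,320.9,z)),proj(s,(609.9,320.9,14)))
print([(a,c) for m,a,c in blobs(s,"g")])
E
```

```text
t: 15.0
eef_pos: [610.1, 324.0, 25.7]
tcp_rot: [-3.142, -0.0, 1.449]
ft_force: [-0.1, 0.0, -1.4]
opening: 0.396
grip_force: 30.0
t 15.00 pos [610.1 324.   25.7] th -0.122 j6 0.51 tilt -1.0000 open 0.396 F [-0.1  0.  -1.4]
turn -0.007 units; then shift [0.004 0.003 0.061]
[129.00902772 187.53457244] [129.63142493 187.64282128]
[116.81172158 185.41318719] [129.63142493 187.64282128]
[(np.int32(417), array([125.46043165, 187.14388489])), (np.int32(93), array([322.37634409, 300.83870968]))]
```

View pics/side2.png

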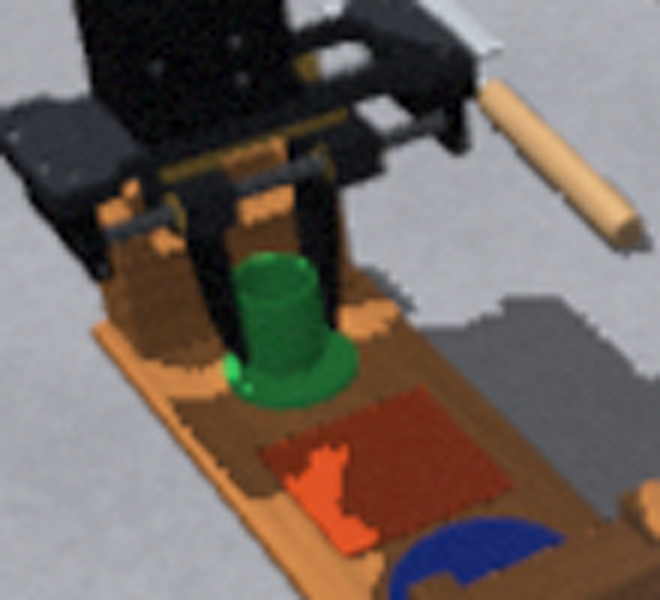

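```bash
python3 - <<'E'
from h import *
s=shot("side");im=s["pixels"][85:145,165:210,::-1]
im=np.clip(im.astype(float)*1.6,0,255).astype(np.uint8)
b=cv2.resize(im,None,fx=10,fy=10,interpolation=cv2.INTER_NEAREST);a=b.copy()
def ring(X,z,r,col):
    th=np.linspace(0,2*np.pi,60);P=[(proj(s,(X[0]+r*np.cos(u),X[1]+r*np.sin(u),z))[::-1]-[165,85]+.5)*10 for u in th]
    cv2.polylines(a,[np.int32(P)],True,col,1)
X=(609.9,320.9);ring(X,14,29,(0,0,255))
for z in(17.5,55.5):ring(X,z,19,(255,255,255))
cv2.imwrite("pics/ov.png",np.hstack([a,b])[:,:800])
E
```

```text
(no output)
```

View pics/ov.png

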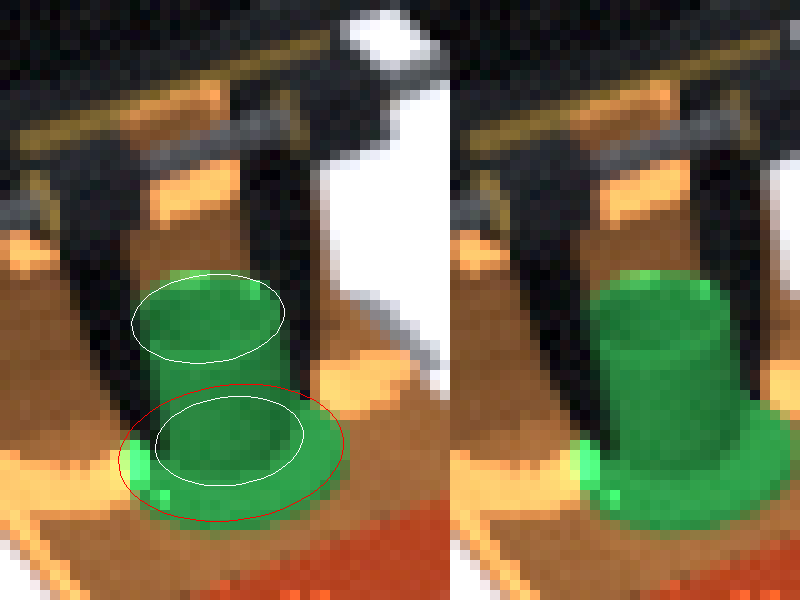

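The overlay shows the cup about 1.5 px (≈4 mm) too far from the side camera relative to the pad. I'll shift it back about 3 mm, lower to contact, release and re-measure from above.

```bash

python3 -m inch '[[[-0.05,-0.02,0],0,1],[[0,0,0.02],0,1],[[0,0,0.01],0,1],[[0,0,0.01],0,1],[[0,0,0],0,1],[[0,0,0],0,1],[[0,0,0],0,1],[[0,0,0],0,1],[[0,0,0],0,1],[[0,0,0],0,1]]'
```

```text
t: 16.35
eef_pos: [608.6, 321.2, 23.2]
tcp_rot: [3.142, -0.0, 1.449]
ft_force: [-0.7, 0.6, -1.1]
opening: 0.396
grip_force: 30.0
```

```bash

python3 -m inch '[[[0,0,0.01],0,1],[[0,0,0],0,1],[[0,0,0],0,1],[[0,0,0.01],0,1],[[0,0,0],0,1],[[0,0,0],0,1],[[0,0,0.01],0,1],[[0,0,0],0,1],[[0,0,0],0,1],[[0,0,0],0,1]]'
```

```text
t: 17.6
eef_pos: [608.7, 321.2, 21.7]
tcp_rot: [3.141, -0.0, 1.449]
ft_force: [-0.4, -0.2, 3.4]
opening: 0.398
grip_force: 30.0
```

```bash

python3 -m inch '[[[0,0,0],0,0],[[0,0,0],0,-0.4],[[0,0,0],0,-0.4],[[0,0,0],0,-0.4],[[0,0,-0.2],0,-0.4],[[0,0,-0.5],0,-0.4],[[0,0,-0.8],0,-1],[[-0.3,0,-0.9],0,-1],[[-0.9,0,-0.2],0,-1],[[-0.9,0,0],0,-1]]'
python3 -m inch '[[[-0.9,0,0],0,-1],[[-0.9,0,0],0,-1],[[-0.9,0,0],0,-1],[[-0.9,0,0],0,-1],[[-0.9,0,0],0,-1],[[-0.5,0,0],0,-1],[[0,0,0],0.9,-1],[[0,0,0],0.9,-1],[[0,0,0],0.9,-1],[[0,0,0],0.9,-1]]'
python3 m.py | sed -n '2,5p'
python3 - <<'E'
from h import *
Z=np.zeros((384,512))
t=shot("top");s=shot("side");save(t,"top2.png",(140,230,80,420),2.3)
for p in(t,s): print([(a,c) for m,a,c in blobs(p,"g")],[(a,c) for m,a,c in blobs(p,"b")])
E
python3 plan.py 578 -275.2 150 -0.6
```

```text
t: 18.85
eef_pos: [593.4, 195.2, 179.9]
tcp_rot: [3.138, -0.001, 1.45]
ft_force: [1.4, -0.1, -0.4]
opening: 0.994
grip_force: 0.0
t: 20.1
eef_pos: [556.9, -101.7, 178.3]
tcp_rot: [3.141, -0.0, 1.132]
ft_force: [0.4, 0.2, 0.1]
opening: 0.998
grip_force: 0.0
blue 2view [ 699.57 -238.67 -166.27    0.  ] 1.1687704912247028 top [ 566.82 -255.7    18.      0.  ] 1.6509610059774054 side [ 588.09 -268.97   18.      0.  ] 0.4496512413640441
red 2view [  95086.84   92089.42 -178132.69     720.55] 2.000098055645922 top [ 554.32 -123.42   18.     -0.2 ] 6.107653787004998 side [ 560.86 -106.7    18.     -0.85] 7.432928952375319
padr 2view [  22596.3   241980.89 -449563.01    -936.69] 2.000144049545643 top [599.37 236.65  10.    -0.1 ] 26.802753145033662 side [1606.19  951.67   10.    -27.87] 1.0
padg 2view [609.52 320.83  12.52   0.  ] 0.3828112597983928 top [609.67 321.48  10.     0.  ] 0.030151461782317722 side [611.87 323.33  10.     0.  ] 0.35198614363550923
[(np.int32(501), array([181.15768463, 121.750499  ]))] [(np.int32(2765), array([ 16.27414105, 297.39710669])), (np.int32(914), array([138.99452954, 359.70568928])), (np.int32(824), array([188.21480583, 193.69660194]))]
[(np.int32(396), array([126.30808081, 186.83585859])), (np.int32(209), array([322.61244019, 300.18660287]))] [(np.int32(70), array([ 39.2       , 155.35714286])), (np.int32(186), array([162.14516129, 217.05913978])), (np.int32(667), array([242.92053973, 391.47976012])), (np.int32(797), array([287.3425345 , 367.39523212]))]
t 20.30 pos [ 557.  -101.7  178. ] th -0.434 j6 0.14 tilt -1.0000 open 1.002 F [0.1 0.6 0.8]
turn 1.904 units; then shift [-2.189  1.922  0.467]
```

View pics/top2.png

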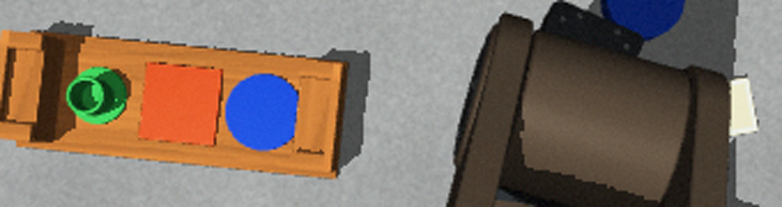

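```bash
python3 - <<'E'
from h import *
t=shot("top");s=shot("side")
out=[]
def crop(p,r0,r1,c0,c1,k,rings):
    a=cv2.resize(np.clip(p["pixels"][r0:r1,c0:c1,::-1]*1.3,0,255).astype(np.uint8),None,fx=k,fy=k,interpolation=cv2.INTER_NEAREST)
    for X,z,r,col in rings:
        P=[(proj(p,(X[0]+r*np.cos(u),X[1]+r*np.sin(u),z))[::-1]-[c0,r0]+.5)*k for u in np.linspace(0,6.28,60)]
        cv2.polylines(a,[np.int32(P)],True,col,1)
    return a
X=(609.9,321);R=[(X,14,29,(0,0,255)),(X,52,19,(255,255,255)),(X,14,19,(255,255,255))]
A=crop(t,165,200,102,142,10,R);B=crop(s,95,145,165,210,8,R)
h=max(A.shape[0],B.shape[0]);pad=lambda i:cv2.copyMakeBorder(i,0,h-i.shape[0],0,0,0)
cv2.imwrite("pics/ov2.png",np.hstack([pad(A),pad(B)]))
E

```

```text
(no output)
```

View pics/ov2.png

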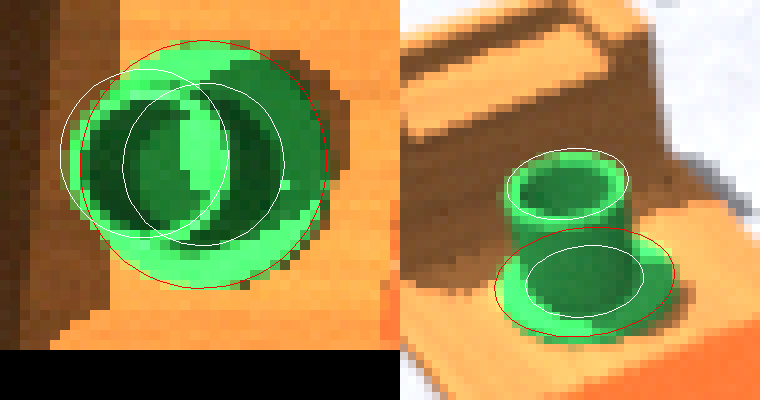

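The overlay puts the cup within about 2 mm of its pad's centre, which is good. Next is the blue box: I'll check its height in the side view first.

```bash
python3 - <<'E'
from h import *
np.set_printoptions(precision=2,suppress=True)
s=shot("side");Z=np.zeros((384,512));m=near(s,"b",(287,367),True)
print(m.sum(),fit([(s,m,Z)],"o",[58],30,[578,-275,18,0],False))
for z in(14,18,22): print(z,min(((((sil(s,outline("o",[58]),30,578+a,-275+b,z,0)-m)**2).sum()/m.sum(),a,b) for a in(-2,0,2) for b in(-2,0,2))))
E
python3 -m inch '[[[0,0,0],0.95,-1],[[0,0,0],0.95,-1],[[-0.7,0.6,0],0,-1],[[-0.7,0.6,0],0,-1],[[-0.6,0.5,0],0,-1],[[-0.2,0.22,0.1],0,-1],[[0,0,0.3],0,-1],[[0,0,0],0,-1],[[0,0,0],0,-1],[[0,0,0],0,-1]]'
python3 plan.py 578 -275.2 25 -0.6
```

```text
854 (array([ 589.1 , -269.23,   18.  ,    0.  ]), np.float64(0.3447644798838854))
14 (np.float64(0.3617324268183648), 2, 2)
18 (np.float64(0.3743669476791037), 2, 2)
22 (np.float64(0.38597626385816297), 2, 2)
t: 21.7
eef_pos: [577.5, -274.9, 153.9]
tcp_rot: [3.141, -0.0, 0.97]
ft_force: [0.1, -0.3, 0.2]
opening: 0.999
grip_force: 0.0
t 21.70 pos [ 577.5 -274.9  153.9] th -0.600 j6 0.05 tilt -1.0000 open 0.999 F [ 0.1 -0.3  0.2]
turn -0.005 units; then shift [1.000e-03 8.000e-03 2.149e+00]
```

```bash

python3 -m inch '[[[0,0,0.6],0,-1],[[0,0,0.6],0,-1],[[0,0,0.5],0,-1],[[0,0,0.3],0,-1],[[0,0,0.15],0,-1],[[0,0,0],0,-1],[[0,0,0],0,-0.4],[[0,0,0],0,1],[[0,0,0],0,1],[[0,0,0],0,1]]'
python3 -m inch '[[[0,0,0],0,1],[[0,0,0],0,1],[[0,0,-0.1],0,1],[[0,0,-0.3],-0.4,1],[[0,0,-0.4],-0.9,1],[[0,0,-0.4],-0.9,1],[[0,0,-0.4],-0.9,1],[[0,0,-0.4],-0.9,1],[[0,0,-0.3],-0.9,1],[[0,0,0],-0.58,1]]'
python3 plan.py 589.8 151.9 140 -0.121
```

```text
t: 22.95
eef_pos: [577.2, -275.7, 24.6]
tcp_rot: [3.141, -0.0, 0.969]
ft_force: [-0.3, 0.4, -0.0]
opening: 0.637
grip_force: 0.0
t: 24.2
eef_pos: [577.7, -276.0, 165.3]
tcp_rot: [3.138, 0.001, 1.451]
ft_force: [1.2, -0.1, -1.9]
opening: 0.602
grip_force: 30.0
t 24.20 pos [ 577.7 -276.   165.3] th -0.120 j6 -0.43 tilt -1.0000 open 0.602 F [ 1.2 -0.1 -1.9]
turn 0.014 units; then shift [ 7.104 -0.662  0.41 ]
```

```bash

python3 -m inch '[[[0.5,0,0],0,1],[[0.9,0,0],0,1],[[0.9,0,0],0,1],[[0.9,0,0],0,1],[[0.9,0,0],0,1],[[0.9,-0.2,0],0,1],[[0.9,-0.2,0],0,1],[[0.7,-0.2,0],0,1],[[0.4,-0.06,0],0,1],[[0.1,0,0],0,1]]'
python3 -m inch '[[[0,0,0.3],0,1],[[0,0,0.4],0,1],[[0,0,0.4],0,1],[[0,0,0.4],0,1],[[0,0,0],0,1],[[0,0,0],0,1],[[0,0,0],0,1],[[0,0,0],0,1],[[0,0,0],0,1],[[0,0,0],0,1]]'
python3 plan.py 589.8 152 24 -0.121
```

```text
t: 25.45
eef_pos: [590.1, 153.3, 163.5]
tcp_rot: [3.141, -0.0, 1.451]
ft_force: [0.1, -0.6, -1.7]
opening: 0.602
grip_force: 30.0
t: 26.7
eef_pos: [590.3, 152.0, 72.6]
tcp_rot: [3.141, -0.0, 1.448]
ft_force: [0.9, -0.9, -1.7]
opening: 0.604
grip_force: 30.0
t 26.70 pos [590.3 152.   72.6] th -0.123 j6 0.27 tilt -1.0000 open 0.604 F [ 0.9 -0.9 -1.7]
turn -0.026 units; then shift [-0.001 -0.009  0.81 ]
```

```bash

python3 -m inch '[[[0,0,0.3],0,1],[[0,0,0.3],0,1],[[0,0,0.15],0,1],[[0,0,0.05],0,1],[[0,0,0],0,1],[[0,0,0],0,1],[[0,0,0.02],0,1],[[0,0,0],0,1],[[0,0,0.02],0,1],[[0,0,0],0,1]]'
python3 -m inch '[[[0,0,0.01],0,1],[[0,0,0],0,1],[[0,0,0],0,1],[[0,0,0.01],0,1],[[0,0,0],0,1],[[0,0,0],0,1],[[0,0,0],0,1],[[0,0,0],0,1],[[0,0,0],0,1],[[0,0,0],0,1]]'
```

```text
t: 27.95
eef_pos: [590.3, 151.9, 22.0]
tcp_rot: [-3.142, -0.0, 1.447]
ft_force: [0.4, 0.8, -2.5]
opening: 0.6
grip_force: 30.0
t: 29.2
eef_pos: [590.3, 151.9, 20.8]
tcp_rot: [3.142, -0.0, 1.447]
ft_force: [0.9, 0.2, -1.7]
opening: 0.606
grip_force: 30.0
```

```bash

python3 -m inch '[[[0,0,0.01],0,1],[[0,0,0],0,1],[[0,0,0],0,1],[[0,0,0.01],0,1],[[0,0,0],0,1],[[0,0,0],0,1],[[0,0,0.01],0,1],[[0,0,0],0,1],[[0,0,0],0,1],[[0,0,0],0,1]]'
```

```text
t: 30.45
eef_pos: [590.4, 152.0, 20.4]
tcp_rot: [3.141, -0.0, 1.448]
ft_force: [-5.8, -1.1, 17.6]
opening: 0.6
grip_force: 30.0
```

```bash

python3 -m inch '[[[0,0,-0.01],0,1],[[0,0,0],0,0],[[0,0,0],0,-0.6],[[0,0,0],0,-0.6],[[0,0,0],0,-0.6],[[0,0,-0.2],0,-0.6],[[0,0,-0.5],0,-0.6],[[0,0,-0.8],0,-1],[[0,0,-0.9],0,-1],[[-0.7,0,-0.1],0,-1]]'
python3 -m inch '[[[-0.9,0,0],0,-1],[[-0.9,0,0],0,-1],[[-0.9,0,0],0,-1],[[-0.9,0,0],0,-1],[[-0.3,0,0],-0.6,-1],[[0,0,0],-0.9,-1],[[0,0,0],-0.9,-1],[[0,0,0],-0.9,-1],[[0,0,0],-0.3,-1],[[0,0,0],0,-1]]'
python3 plan.py 555.2 -123.5 24.5 0.19
python3 - <<'E'
from h import *
t=shot("top");s=shot("side")
def crop(p,r0,r1,c0,c1,k,rings):
    a=cv2.resize(np.clip(p["pixels"][r0:r1,c0:c1,::-1]*1.3,0,255).astype(np.uint8),None,fx=k,fy=k,interpolation=cv2.INTER_NEAREST)
    for X,z,r,col in rings:
        P=[(proj(p,(X[0]+r*np.cos(u),X[1]+r*np.sin(u),z))[::-1]-[c0,r0]+.5)*k for u in np.linspace(0,6.28,60)]
        cv2.polylines(a,[np.int32(P)],True,col,1)
    return a
X=(589.8,152);R=[(X,14,39,(0,0,255)),(X,44,29,(255,255,255)),(X,14,29,(255,255,255))]
A=crop(t,162,215,165,215,8,R);B=crop(s,130,185,190,240,8,R)
h=max(A.shape[0],B.shape[0]);pad=lambda i:cv2.copyMakeBorder(i,0,h-i.shape[0],0,0,0)
cv2.imwrite("pics/ov3.png",np.hstack([pad(A),pad(B)]))
E
```

```text
t: 31.7
eef_pos: [586.6, 111.5, 174.2]
tcp_rot: [3.134, -0.002, 1.45]
ft_force: [0.3, -0.3, -0.5]
opening: 0.992
grip_force: 0.0
t: 32.95
eef_pos: [556.4, -121.9, 170.0]
tcp_rot: [3.141, 0.0, 1.761]
ft_force: [0.4, 0.9, 0.1]
opening: 0.996
grip_force: 0.0
t 32.95 pos [ 556.4 -121.9  170. ] th 0.190 j6 -0.52 tilt -1.0000 open 0.996 F [0.4 0.9 0.1]
turn -0.002 units; then shift [-0.022 -0.025  2.425]
```

View pics/ov3.png

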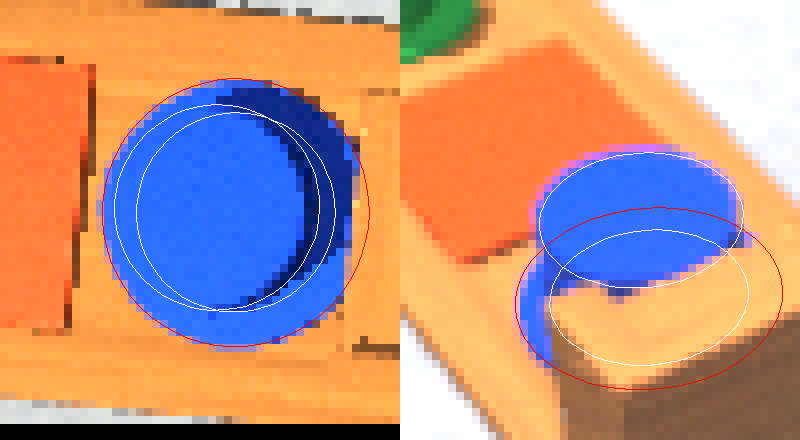

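The blue box matches its predicted rings within about 1 px in both views, so it's centred. Next is the red box.

```bash

python3 -m inch '[[[-0.02,-0.02,0.6],0,-1],[[0,0,0.6],0,-1],[[0,0,0.6],0,-1],[[0,0,0.4],0,-1],[[0,0,0.22],0,-1],[[0,0,0],0,-1],[[0,0,0],0,-0.4],[[0,0,0],0,1],[[0,0,0],0,1],[[0,0,0],0,1]]'
python3 -m inch '[[[0,0,0],0,1],[[0,0,0],0,1],[[0,0,-0.1],0,1],[[0,0,-0.3],0,1],[[0,0,-0.5],0.6,1],[[0,0,-0.5],0.9,1],[[0,0,-0.5],0.9,1],[[0,0,-0.4],0.9,1],[[0,0,0],0.28,1],[[0,0,0],0,1]]'
python3 plan.py 599.9 236.3 140 -0.121
```

```text
t: 34.3
eef_pos: [555.5, -123.4, 24.7]
tcp_rot: [3.141, 0.0, 1.762]
ft_force: [0.2, -0.3, 0.7]
opening: 0.635
grip_force: 0.0
t: 35.55
eef_pos: [554.9, -123.2, 161.5]
tcp_rot: [-3.14, -0.0, 1.45]
ft_force: [-0.4, 0.2, -1.9]
opening: 0.584
grip_force: 30.0
t 35.55 pos [ 554.9 -123.2  161.5] th -0.121 j6 -0.21 tilt -1.0000 open 0.584 F [-0.4  0.2 -1.9]
turn 0.006 units; then shift [6.038 0.022 0.36 ]
```

```bash

python3 -m inch '[[[0.4,0,0],0,1],[[0.9,0,0],0,1],[[0.9,0,0],0,1],[[0.9,0,0],0,1],[[0.9,0,0],0,1],[[0.9,0.02,0],0,1],[[0.7,0,0],0,1],[[0.34,0,0],0,1],[[0.1,0,0],0,1],[[0,0,0],0,1]]'
python3 -m inch '[[[0,0,0.3],0,1],[[0,0,0.4],0,1],[[0,0,0.4],0,1],[[0,0,0.4],0,1],[[0,0,0],0,1],[[0,0,0],0,1],[[0,0,0],0,1],[[0,0,0],0,1],[[0,0,0],0,1],[[0,0,0],0,1]]'
python3 plan.py 599.9 236.3 22 -0.121
```

```text
t: 36.8
eef_pos: [600.4, 235.3, 162.0]
tcp_rot: [-3.141, 0.0, 1.449]
ft_force: [0.4, 0.0, -1.3]
opening: 0.588
grip_force: 30.0
t: 38.05
eef_pos: [600.6, 236.3, 72.6]
tcp_rot: [3.141, -0.0, 1.449]
ft_force: [-0.5, 0.3, -1.5]
opening: 0.585
grip_force: 30.0
t 38.05 pos [600.6 236.3  72.6] th -0.121 j6 0.39 tilt -1.0000 open 0.585 F [-0.5  0.3 -1.5]
turn -0.005 units; then shift [-0.001 -0.011  0.843]
```

```bash

python3 -m inch '[[[0,-0.01,0.3],0,1],[[0,0,0.3],0,1],[[0,0,0.15],0,1],[[0,0,0.07],0,1],[[0,0,0],0,1],[[0,0,0],0,1],[[0,0,0.02],0,1],[[0,0,0],0,1],[[0,0,0],0,1],[[0,0,0],0,1]]'
python3 -m inch '[[[0,0,0.01],0,1],[[0,0,0],0,1],[[0,0,0],0,1],[[0,0,0],0,1],[[0,0,0],0,1],[[0,0,0],0,1],[[0,0,0],0,1],[[0,0,0],0,1],[[0,0,0],0,1],[[0,0,0],0,1]]'
```

```text
t: 39.3
eef_pos: [599.9, 236.3, 22.1]
tcp_rot: [3.142, -0.0, 1.449]
ft_force: [-0.4, -0.5, -1.0]
opening: 0.584
grip_force: 30.0
t: 40.55
eef_pos: [599.9, 236.3, 21.4]
tcp_rot: [3.142, -0.0, 1.449]
ft_force: [-0.0, -0.3, -1.4]
opening: 0.587
grip_force: 30.0
```

```bash

python3 -m inch '[[[0,0,0.01],0,1],[[0,0,0],0,1],[[0,0,0],0,1],[[0,0,0.01],0,1],[[0,0,0],0,1],[[0,0,0],0,1],[[0,0,0],0,1],[[0,0,0],0,1],[[0,0,0],0,1],[[0,0,0],0,1]]'
```

```text
t: 41.8
eef_pos: [599.9, 236.3, 20.6]
tcp_rot: [3.141, -0.0, 1.449]
ft_force: [-2.0, -1.5, 5.5]
opening: 0.589
grip_force: 30.0
```

```bash

python3 -m inch '[[[0,0,0],0,0],[[0,0,0],0,-0.6],[[0,0,0],0,-0.6],[[0,0,0],0,-0.6],[[0,0,-0.2],0,-0.6],[[0,0,-0.5],0,-0.6],[[0,0,-0.8],0,-1],[[0,0,-0.9],0,-1],[[0,0,-0.1],0,-1],[[0,0,0],0,-1]]'
python3 - <<'E'
from h import *
np.set_printoptions(precision=3,suppress=True)
t=shot("top");s=shot("side");Z=np.zeros((384,512))
V=[]
for p,rc in((t,(195,346)),(s,(278,330))):
    m=max((b for b in blobs(p,"c",300)),key=lambda b:b[1]);print(m[1],m[2]);V.append((p,m[0].astype(float),Z))
x0=[565.6,-197.4,0,.15]
print("2v",fit(V,"s",[56,290],18,x0));print("top",fit(V[:1],"s",[56,290],18,x0,False));print("side",fit(V[1:],"s",[56,290],18,x0,False))
save(t,"top3.png",(90,260,80,440),2.2)
E
```

```text
t: 43.05
eef_pos: [599.8, 236.3, 170.6]
tcp_rot: [3.141, -0.0, 1.449]
ft_force: [-0.5, 0.1, 0.9]
opening: 0.999
grip_force: 0.0
2704 [ 19.68  165.095]
3191 [281.84 342.94]
2v (array([ 757.628, -150.001, -318.992,    0.148]), np.float64(1.8947110364162096))
top (array([ 564.144, -198.821,    0.   ,    0.218]), np.float64(2.1302481806041826))
side (array([ 573.617, -198.571,    0.   ,    0.14 ]), np.float64(0.594901433060182))
```

View pics/top3.png

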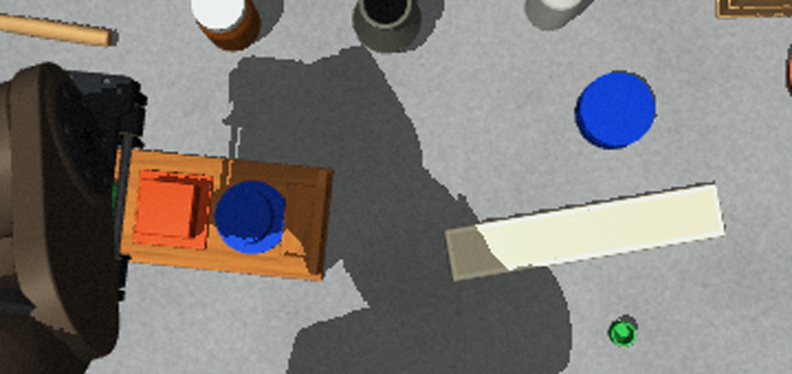

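The crop shows the red box square on its pad at top px (185,157), the blue box on its pad at (189,193), and the platter cleared with its middle at (195,345), unchanged. Now the platter.

```bash

python3 -m inch '[[[-0.4,0,0],0,-0.8],[[-0.9,0,0],0,-0.8],[[-0.9,0,0],0,-0.8],[[-0.9,0,0],0,-0.8],[[-0.9,0,0],0,-0.8],[[-0.9,0,0],0,-0.8],[[-0.9,0,0],0,-0.8],[[-0.9,0,0],0,-0.8],[[-0.4,0,0],0,-0.8],[[-0.1,0,0],0,-0.8]]'
python3 -m inch '[[[0,0,0],-0.8,-0.8],[[0,0,0],-0.8,-0.8],[[0,0,0],-0.8,-0.8],[[0,0,0],-0.7,-0.8],[[0,0,0.3],0,-0.8],[[0,0,0.5],0,-0.8],[[0,0,0.3],0,-0.8],[[0,0,0],0,-0.8],[[0,0,0],0,-0.8],[[0,0,0],0,-0.8]]'
python3 plan.py 565.6 -197.6 3 0.15
```

```text
t: 44.4
eef_pos: [546.3, -194.4, 169.3]
tcp_rot: [-3.14, -0.001, 1.447]
ft_force: [-0.7, -0.2, 0.1]
opening: 0.899
grip_force: 0.0
t: 45.65
eef_pos: [547.8, -192.5, 105.0]
tcp_rot: [3.14, 0.001, 1.72]
ft_force: [0.8, -0.3, 0.8]
opening: 0.897
grip_force: 0.0
t 45.65 pos [ 547.8 -192.5  105. ] th 0.149 j6 -0.60 tilt -1.0000 open 0.897 F [ 0.8 -0.3  0.8]
turn -0.010 units; then shift [-0.127  0.278  1.701]
```

```bash

python3 -m inch '[[[-0.13,0.28,0],0,-0.8],[[0,0,0.4],0,-0.8],[[0,0,0.5],0,-0.8],[[0,0,0.4],0,-0.8],[[0,0,0.2],0,-0.8],[[0,0,0.1],0,-0.8],[[0,0,0],0,-0.8],[[0,0,0],0,-0.8],[[0,0,0],0,-0.8],[[0,0,0],0,-0.8]]'
python3 plan.py 565.6 -197.6 3 0.15
```

```text
t: 46.9
eef_pos: [565.4, -197.8, 8.5]
tcp_rot: [3.141, 0.0, 1.72]
ft_force: [-0.0, -0.2, 0.5]
opening: 0.898
grip_force: 0.0
t 46.90 pos [ 565.4 -197.8    8.5] th 0.149 j6 -0.60 tilt -1.0000 open 0.898 F [-0.  -0.2  0.5]
turn -0.012 units; then shift [0.003 0.003 0.092]
```

```bash

python3 -m inch '[[[0,0,0.06],0,-0.8],[[0,0,0.03],0,-0.8],[[0,0,0],0,-0.8],[[0,0,0],0,0],[[0,0,0],0,1],[[0,0,0],0,1],[[0,0,0],0,1],[[0,0,0],0,1],[[0,0,0],0,1],[[0,0,0],0,1]]'
python3 -m inch '[[[0,0,-0.05],0,1],[[0,0,-0.1],0,1],[[0,0,-0.2],0,1],[[0,0,-0.3],0,1],[[0,0,-0.4],0,1],[[0,0,-0.5],0,1],[[0,0,-0.5],0,1],[[0,0,-0.4],0,1],[[0,0,-0.1],0,1],[[0,0,0],0,1]]'
python3 plan.py 599.9 236.3 150 -0.121
```

```text
t: 48.15
eef_pos: [565.5, -197.8, 2.9]
tcp_rot: [3.141, 0.0, 1.72]
ft_force: [2.2, 1.4, -0.9]
opening: 0.586
grip_force: 30.0
t: 49.4
eef_pos: [565.1, -197.7, 156.1]
tcp_rot: [3.141, 0.0, 1.72]
ft_force: [-0.4, -0.0, -4.6]
opening: 0.587
grip_force: 30.0
t 49.40 pos [ 565.1 -197.7  156.1] th 0.149 j6 -0.60 tilt -1.0000 open 0.587 F [-0.4 -0.  -4.6]
turn 3.093 units; then shift [ 7.25  -0.298  0.101]
```

```bash

python3 -m inch '[[[0,0,0],0.5,1],[[0,0,0],0.8,1],[[0,0,0],0.8,1],[[0,0,0],0.7,1],[[0,0,0],0.29,1],[[0.2,0,0],0,1],[[0.4,0,0],0,1],[[0.6,0,0],0,1],[[0.6,0,0],0,1],[[0.6,0,0],0,1]]'
python3 -m inch '[[[0.6,0,0],0,1],[[0.6,0,0],0,1],[[0.6,0,0],0,1],[[0.6,0,0],0,1],[[0.6,-0.1,0],0,1],[[0.6,-0.1,0],0,1],[[0.6,-0.1,0],0,1],[[0.4,0,0],0,1],[[0.2,0,0],0,1],[[0.05,0,0],0,1]]'
python3 plan.py 599.9 236.3 85 -0.121
python3 - <<'E'
from h import *
s=shot("side");save(s,"side5.png",(20,240,100,320),2.6)
E
```

```text
t: 50.65
eef_pos: [582.5, -52.9, 155.6]
tcp_rot: [-3.141, -0.0, 1.451]
ft_force: [0.1, -0.7, -4.0]
opening: 0.583
grip_force: 30.0
t: 51.9
eef_pos: [599.9, 236.4, 155.6]
tcp_rot: [-3.141, 0.0, 1.451]
ft_force: [0.2, -0.4, -4.6]
opening: 0.588
grip_force: 30.0
t 51.90 pos [599.9 236.4 155.6] th -0.120 j6 0.39 tilt -1.0000 open 0.588 F [ 0.2 -0.4 -4.6]
turn 0.010 units; then shift [-2.000e-03  1.000e-03  1.177e+00]
```

View pics/side5.png

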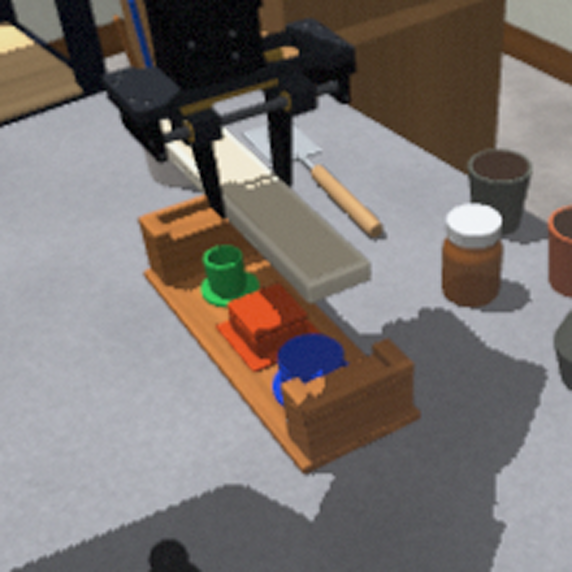

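The side crop shows the platter held level and lengthwise over the case, with all three pieces upright on their pads. Now I'll lower it.

```bash

python3 -m inch '[[[0,0,0.3],0,1],[[0,0,0.4],0,1],[[0,0,0.3],0,1],[[0,0,0.2],0,1],[[0,0,0.1],0,1],[[0,0,0],0,1],[[0,0,0],0,1],[[0,0,0],0,1],[[0,0,0],0,1],[[0,0,0],0,1]]'
python3 plan.py 599.9 236.3 63 -0.121
python3 - <<'E'
from h import *
s=shot("side")
X=np.array([599.9,236.3]);c,n=np.cos(-.121),np.sin(-.121)
a=cv2.resize(s["pixels"][70:190,150:270,::-1],None,fx=5,fy=5,interpolation=cv2.INTER_NEAREST)
for w,l,z,col in((56,290,93.9-18+3,(0,255,0)),(56,290,96,(255,255,255)),(72,314,70,(0,0,255))):
    P=[X+[c*u-n*v,n*u+c*v] for u,v in((w/2,l/2),(-w/2,l/2),(-w/2,-l/2),(w/2,-l/2))]
    cv2.polylines(a,[np.int32([(proj(s,(*p,z))[::-1]-[150,70]+.5)*5 for p in P])],True,col,1)
cv2.imwrite("pics/ov4.png",a)
E
```

```text
t: 53.2
eef_pos: [599.8, 236.3, 78.0]
tcp_rot: [3.141, -0.0, 1.45]
ft_force: [-0.3, 0.2, -5.1]
opening: 0.586
grip_force: 30.0
t 53.20 pos [599.8 236.3  78. ] th -0.121 j6 0.39 tilt -1.0000 open 0.586 F [-0.3  0.2 -5.1]
turn 0.004 units; then shift [0.    0.001 0.25 ]
```

View pics/ov4.png

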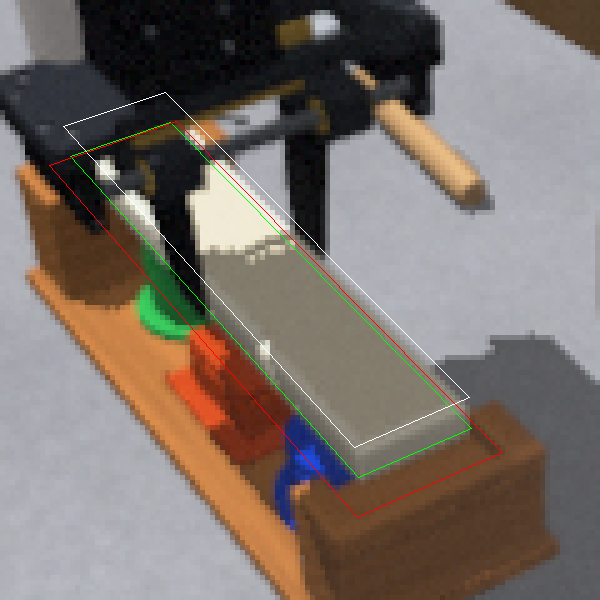

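The platter outline matches the prediction and sits inside the seat rectangle. Lowering to contact.

```bash

python3 -m inch '[[[0,0,0.08],0,1],[[0,0,0.06],0,1],[[0,0,0.04],0,1],[[0,0,0.02],0,1],[[0,0,0],0,1],[[0,0,0],0,1],[[0,0,0.02],0,1],[[0,0,0],0,1],[[0,0,0],0,1],[[0,0,0],0,1]]'
python3 -m inch '[[[0,0,0.01],0,1],[[0,0,0],0,1],[[0,0,0],0,1],[[0,0,0],0,1],[[0,0,0],0,1],[[0,0,0],0,1],[[0,0,0],0,1],[[0,0,0],0,1],[[0,0,0],0,1],[[0,0,0],0,1]]'
```

```text
t: 54.5
eef_pos: [599.8, 236.3, 64.7]
tcp_rot: [3.142, -0.0, 1.45]
ft_force: [0.9, 0.4, -3.8]
opening: 0.589
grip_force: 30.0
t: 55.75
eef_pos: [599.8, 236.2, 64.0]
tcp_rot: [-3.142, -0.0, 1.45]
ft_force: [0.5, 0.0, -4.7]
opening: 0.59
grip_force: 30.0
```

```bash

python3 -m inch '[[[0,0,0.01],0,1],[[0,0,0],0,1],[[0,0,0],0,1],[[0,0,0.01],0,1],[[0,0,0],0,1],[[0,0,0],0,1],[[0,0,0],0,1],[[0,0,0],0,1],[[0,0,0],0,1],[[0,0,0],0,1]]'
```

```text
t: 57.0
eef_pos: [599.9, 236.3, 62.9]
tcp_rot: [3.141, -0.0, 1.45]
ft_force: [-1.1, 0.1, -3.2]
opening: 0.588
grip_force: 30.0
```

```bash

python3 -m inch '[[[0,0,0.01],0,1],[[0,0,0],0,1],[[0,0,0],0,1],[[0,0,0],0,1],[[0,0,0],0,1],[[0,0,0],0,1],[[0,0,0],0,1],[[0,0,0],0,1],[[0,0,0],0,1],[[0,0,0],0,1]]'
```

```text
t: 58.25
eef_pos: [599.9, 236.3, 62.9]
tcp_rot: [3.141, -0.0, 1.45]
ft_force: [-3.5, -1.3, 5.7]
opening: 0.585
grip_force: 30.0
```

Contact at TCP z 62.9, as expected. Now I'll release, rise and back away.

```bash

python3 -m inch '[[[0,0,0],0,0],[[0,0,0],0,-0.7],[[0,0,0],0,-0.7],[[0,0,0],0,-0.7],[[0,0,0],0,-0.7],[[0,0,-0.2],0,-0.7],[[0,0,-0.5],0,-0.7],[[0,0,-0.8],0,-0.7],[[0,0,-0.8],0,-0.7],[[0,0,0],0,-0.7]]'
python3 -m inch '[[[-0.5,0,0],0,-0.7],[[-0.9,0,0],0,-0.7],[[-0.9,0,0],0,-0.7],[[-0.9,0,0],0,-0.7],[[-0.9,0,0],0,-0.7],[[-0.9,0,0],0,-0.7],[[-0.9,0,0],0,-0.7],[[-0.4,0,0],0,-0.7],[[0,0,0],0,-0.7],[[0,0,0],0,-0.7]]'
python3 - <<'E'
from h import *
t=shot("top");s=shot("side")
A=cv2.resize(t["pixels"][145:225,70:240,::-1],None,fx=4.5,fy=4.5);B=cv2.resize(s["pixels"][85:205,130:350,::-1],None,fx=1.9,fy=1.9)
B=cv2.copyMakeBorder(B,0,0,0,A.shape[1]-B.shape[1],0)
cv2.imwrite("pics/fin.png",np.vstack([A,B])[:600])
E
```

```text
t: 59.5
eef_pos: [601.1, 236.7, 205.0]
tcp_rot: [3.135, -0.003, 1.45]
ft_force: [-0.3, -0.9, -0.5]
opening: 0.849
grip_force: 0.0
t: 60.75
eef_pos: [554.2, -138.3, 199.9]
tcp_rot: [-3.141, -0.0, 1.45]
ft_force: [0.3, 1.0, 0.4]
opening: 0.851
grip_force: 0.0
```

View pics/fin.png

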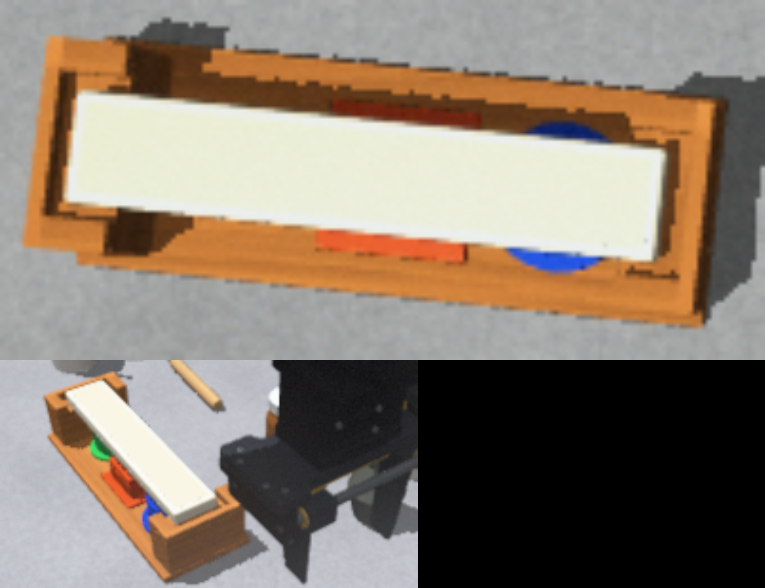

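The platter lies flat on both ledges inside the lips, with the ware under it, and the arm is clear. Handing in.

```bash
python3 -c "
from cell import env
print(env.job_done())"
```

```text
the job is handed in; nothing more can be done
None
```

The job is handed in at about 61 s: the cup, blue box and red box each stand upright on the pad of their own colour, and the platter lies right way up across both ledges inside the lips. By the images the cup is about 2 mm off its pad's centre and the blue box at most about 3 mm; I checked the red box only by eye.

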